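Lift a parts-washer cover with a bar, releasing its catch if it is caught

TASK

Take the orange-handled lifting bar from its stand, put its rod through the yellow lifting eye on the closed cover of the parts washer and, before pushing the bar into the red catch box, tug gently upwards to find out whether the hidden catch is holding the cover. If it holds, push the bar straight on through the eye into the catch box until the catch stops moving, and draw it back out of the box. Then raise the cover with the bar to at least 50 degrees open, and finish still gripping the bar and holding the cover up with it through the eye; nothing is put down, the cover is never wrenched, and the other things on the bench are left where they are.

Things in the scene. Friction and masses are not known exactly. Their poses are not given: they have to be found in the camera images.
- bar: lifting bar, 0.13 kg: square orange handle 80 mm long, 18 x 18 mm, with a steel rod 10 mm in diameter standing 105 mm out of its front end, tip round. Origin on the axis at the handle's front end; x runs to the tip (handle: x = -80 to 0 mm). It starts level in its stand, axis 65 mm above the bench, tip roughly away from the robot. Handle clear for fingers from x = -55 to -5 mm
- bar_tip (a point): the tip of the rod, 105 mm ahead of the bar's origin; axes as the bar's
- bar_stand: fixed stand: dark base 190 x 70 x 12 mm, two aluminium posts 14 mm long, up to 30 mm wide, with open-topped notches, under the handle's tail (68 mm behind the bar's origin) and the rod (75 mm ahead); they end below the bar's top. The bar lifts straight up. Origin at the underside, below the bar's origin within 4 mm; x along the bar
- washer: fixed grey steel tank 260 (x) x 200 (y) x 100 mm high; origin at the centre of its underside. Blue cover hinged along the +y top edge; on the -y side (towards the bar's stand) are the lifting eye and the red catch box. With the cover shut, the eye's bore and the catch box share one axis along the washer's +x, at y = -125, z = 140 mm. The rod enters the eye from the -x side
- cover_eye (a point): centre of the yellow eye: ring of 8 mm round bar, bore 19 mm, outside 37 mm, 25 mm out from the cover's free edge; cover top 34 mm below. Axes are the cover's (shut: the washer's): x along bore and hinge into the catch box, y to the hinge, z up. The eye turns freely on the rod, so the bar can stay level as the cover rises. When lifting, the rod's axis is about 5 mm above this point
- cover_hinge (a point): centre of the cover's hinge line, which runs along the washer's x. With the cover shut the eye is 225 mm from it in -y and 37 mm above it, and it circles about this line as the cover opens. Axes as the cover's
- cover (a joint): opening angle of the cover, rad: 0 shut, stop at 1.35, 50 degrees = 0.87; the edge with the eye rises. The cover weighs about 0.4 kg and falls shut unless held; lifting it at the eye takes 2 to 3 N when free. If caught, it stops after 2 to 3 mm of rise at the eye (under 0.02 rad)
- catch_mouth (a point): mouth centre of the red catch box on the tank, 45 mm past the eye in +x; 70 mm long, inside 32 x 32 mm, roofed. Hidden inside, a slide waits with its face 60 (catch fully on) to 84 mm (off, firm stop) past the eye; under about 72 mm the cover is caught. The rod's tip pushes it in +x with 2 to 3 N; it stays where left. The rod must leave the box before the cover can rise
- spray_bottle: white spray bottle with yellow head, 72 mm wide, 200 mm tall, a bystander; origin at the centre of its underside
- oil_bottle: yellow oil bottle, 56 mm wide, 150 mm tall, a bystander; origin at the centre of its underside
- tool_holder: dark steel tool holder standing up, 62 mm wide, 85 mm tall, a bystander; origin at the centre of its underside
- collet: small steel collet standing up, 32 mm wide, 40 mm tall, a bystander; origin at the centre of its underside
- gauge_block: aluminium block 75 x 50 x 25 mm, a bystander; origin at the centre of its underside
- wrench: steel wrench lying flat, 170 mm long, a bystander; origin near its grip
- bits_tray: grey open tray 120 x 90 x 35 mm, a bystander; origin at the centre of its underside
There are look-alikes about, which are no part of the job. Several things have the shape of the bar; the one meant has the colours described above.

How it is judged (in metres and radians):
On the way, in this order (a step that is already met when the one before it is completed fails the run):
1. the held bar's rod is through the eye, its tip 12 mm or more past the centre and within 18 mm of its axis, the cover still shut (x of bar_tip in the frame of cover_eye above 0.012 m and y of bar_tip in the frame of cover_eye between -0.018 and 0.018 m and z of bar_tip in the frame of cover_eye between -0.018 and 0.018 m and value of joint cover below 0.03 rad and contact force between the fingers and bar above 1 N), for 0.2 s.
2. the cover is tugged with the bar (3 N on the eye, or the cover rises past 0.06 rad) while the tip is still short of the catch slide (under 57 mm past the eye) (x of bar_tip in the frame of cover_eye between 0.008 and 0.057 m and contact force between the fingers and bar above 1 N and (contact force between bar and cover above 3 N or value of joint cover above 0.06 rad)), for 0.1 s.
At the end, for the whole second after the job is handed in: the cover stands still at 0.80 rad (46 degrees) or more, carried by the bar through its eye (over 0.5 N between bar and cover, rod tip 5 mm or more past the eye, tip higher than 200 mm), the bar gripped and still, the fingers not holding the cover themselves (value of joint cover above 0.8 rad and velocity of joint cover between -0.1 and 0.1 rad/s and contact force between bar and cover above 0.5 N and contact force between the fingers and bar above 1 N and contact force between the fingers and cover below 0.5 N and x of bar_tip in the frame of cover_eye above 0.005 m and height (world z) of bar_tip above 0.2 m and linear speed of bar below 0.03 m/s); the arm keeps its last pose, push and grip.
It fails at once if the cover is wrenched: over 50 N between bar and cover (contact force between bar and cover above 50 N).
It fails at once if a bystander is moved more than 40 mm (distance of any of spray_bottle, oil_bottle, tool_holder, collet, gauge_block, wrench, bits_tray from where it was at the start of the episode above 0.04 m).
It also fails if it takes over 61 s, if anything falls off the work surface, if the arm or the gripper's body presses on something with over 40 N, if the wrist force passes 120 N, or if a joint passes its speed limit or range.

ROBOT

A 6-joint arm with a two-finger parallel gripper is mounted at the origin on the work surface. World frame = base frame: x ahead of the robot, y to its left, z up, the work surface at z = 0. Lengths are in m, angles in degrees, forces in N, time in s.
With the tool pointing down it reaches from about 0.375 to 0.9 m from the base axis. Payload 3.1 kg.
Tool frame: the origin (TCP) lies at the very end of the fingers, on their centre line; the grasp point (between the pads) lies bot.grip_point_offset behind it (bot.grip_point_offset is the distance from the TCP to the grasp point, in m); z points along the fingers, y is the line along which they close (so a half turn about z gives the same grasp; the last joint's range is limited). The gripper opens to 87 mm and grips with 3 to 60 N. Pads are 19 mm wide; open, the fingers measure 117 mm over their backs; the gripper's body (75 mm by 190 mm) begins 51 mm behind the grasp point.
Start: joints at [-85.457, 30.224, 82.088, -0, 67.689, -10.227], TCP at [0.159, -0.604, 0.19] pointing down, gripper open.
Joint ranges: [-176.69, 176.69], [-43.24, 126.21], [12.49, 139.97], [-82, 262], [0, 151.66], [-163.58, 163.58]. Speed limits (degrees/s): [159.86, 159.86, 180, 180, 180, 180].

INTERFACE

Orientations are given as a 3x3 rotation matrix whose columns are the frame's x, y, z axes.
In Python, from rig import bot, viewer, ticket gives the robot as it stands.
- The arm moves only by the tool servo_tool, never from a script. Its argument "targets" is a list of rows, each an object with "offset": the shift along the tool's x, y, z in m, a list of three; "dr": the turn, a rotation vector about the tool's x, y, z in degrees, a list of three. In form: [{"offset": [x, y, z], "dr": [ax, ay, az]}, ...]. A call has 1 to 20 rows; each row is the pose to reach, as a shift and turn from the pose commanded when the call began, along the tool's axes at that moment; what a row does not reach only later rows make up. A row lasts 1/12 s, in which the tool goes at most 41.7 mm and 7.16 degrees, less where a joint would pass 70% of its speed; a pose out of reach is approached as far as the arm can. A call with a gripper value outside its range is refused whole. "gripper" is the gripper command: -1 is fully open, 1 is shut, values between are in proportion, set as the call begins (left out, the last holds). The fingers move at their own pace and stop on an object; the grip force is fixed at half the most. Time passes only in rows, so rows that repeat a pose let the fingers close. It gives the time, the measured TCP pose, the force, the opening and the grip force at its end, in the units of the state.
- bot.read_state(): the state, without advancing time (a new reading comes with each control period).
- viewer.capture(name): name is "scene" or "top"; returns a dict with "color" (480x640x3 uint8, red, green, blue), "camera_matrix" (3x3 intrinsics, pixels), "R" (3x3) and "t" (3): a world point X has camera coordinates R X + t. Camera axes: x right, y down, z forward; pixel columns grow to the right and rows downward; lengths in m; the calibration is good to about 2 mm. A picture is of the moment at which its call begins. There is no depth.
- ticket.hand_in(): hands the job in; it is judged then, once.
The state is a dict: "time_s": time; "joint_positions": joint angles; "qvel": joint speeds; "tau": joint torques, N m; "position": TCP position; "tcp_rot": TCP orientation; "force": force on the tool from outside, world axes, zero at the start; "moment": the same for the moment, N m; "opening": opening from 0.0 (shut) to 1.0 (fully open); "grasp_force": force on a finger pad.
Only numpy, scipy, OpenCV 4.12 (cv2) and the standard library are available. Lean on these libraries where they do the work, as an engineer would, in place of code of your own. Each camera call takes 0.05 s, during which the arm holds its last target. There are 200 camera calls.

## Working session

There is one attempt and no reset: what is moved stays moved. The work goes in short steps, Python scripts to look and compute and a tool call to move; the robot and the scene stay as the last step left them, time stands still between calls to the robot, and variables do not carry over. Pictures are saved under pics/ and viewed, at most 10 in all, crops included, and the job is handed in when it is done.

Besides the shell and the picture viewer there is one more tool, called by a JSON object that holds its "fn" and its "kwargs". servo_tool: Moves the arm, as the interface text tells. Its arguments: {"type":"object","properties":{"targets":{"type":"array"},"gripper":{"type":"number"}},"required":["targets"]}

```bash
ls; mkdir -p pics
python3 - <<'E'
from rig import bot, viewer
import cv2,numpy as np,pickle
d={}
for n in("scene","top"):
    c=viewer.capture(n); d[n]=c
    cv2.imwrite(f"pics/{n}0.png",c["color"][:,:,::-1])
    print(n,c["camera_matrix"].round(1).tolist(),c["R"].round(3).tolist(),c["t"].round(3).tolist())
pickle.dump(d,open("c0.pkl","wb"))
print(bot.grip_point_offset); s=bot.read_state(); print(s["position"],s["tcp_rot"],s["time_s"],s["opening"])
E
```

```text
pics
scene [[515.0, 0.0, 322.3], [0.0, 515.0, 237.6], [0.0, 0.0, 1.0]] [[-0.479, 0.878, 0.001], [0.613, 0.335, -0.715], [-0.628, -0.342, -0.699]] [0.269, -0.247, 1.705]
top [[604.0, 0.0, 318.5], [0.0, 604.0, 240.7], [0.0, 0.0, 1.0]] [[-0.008, -1.0, -0.002], [-0.991, 0.008, -0.136], [0.137, 0.001, -0.991]] [-0.019, 0.572, 1.52]
0.0187
[ 0.15931729 -0.6036186   0.18868464] [[ 9.66947712e-01  2.54974685e-01 -1.79723494e-04]
 [ 2.54974556e-01 -9.66945880e-01  1.90829567e-03]
 [ 3.12784195e-04 -1.89104705e-03 -9.99998163e-01]] 0.1 1.0025097431241625
```

View pics/scene0.png

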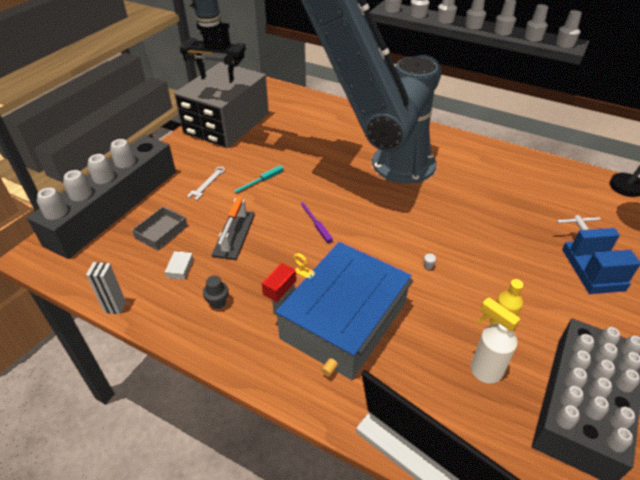

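View pics/top0.png

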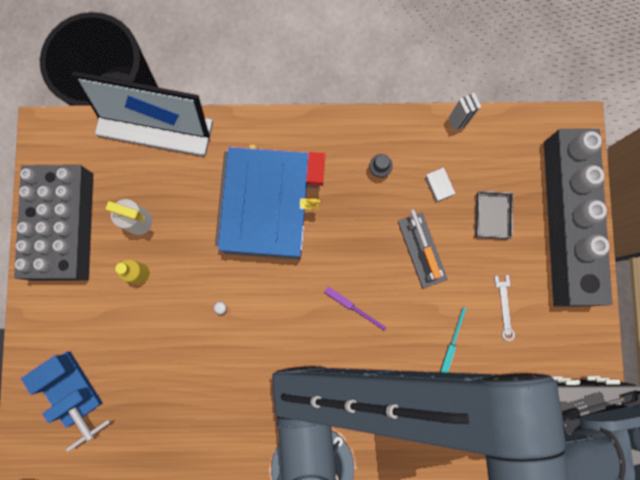

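Candidates in the top view are the purple bar (355,308), the teal bar (453,340) and the orange bar in its stand (425,250). The orange one matches the description. The yellow eye is at (310,204), the red catch box at (316,168) and the blue cover at (262,203). I'll check with a close crop and colour measurements.

```bash
cat > h.py <<'E'
import cv2,numpy as np
def P(c): return c["camera_matrix"]@np.c_[c["R"],c["t"]]
def tri(ca,pa,cb,pb):
    X=cv2.triangulatePoints(P(ca),P(cb),np.float64(pa).reshape(2,1),np.float64(pb).reshape(2,1)); X=(X[:3]/X[3]).ravel()
    return X,[ (proj(c,X)-p).round(1) for c,p in((ca,pa),(cb,pb))]
def proj(c,X):
    q=P(c)@np.r_[X,1]; return q[:2]/q[2]
def onz(c,p,z):
    d=c["R"].T@np.linalg.solve(c["camera_matrix"],[p[0],p[1],1]); o=-c["R"].T@c["t"]
    return o+d*(z-o[2])/d[2]
def mask(c,h0,h1,s=120,v=60,box=None):
    m=cv2.inRange(cv2.cvtColor(c["color"],cv2.COLOR_RGB2HSV),(h0,s,v),(h1,255,255))
    if box:
        k=np.zeros_like(m);x0,y0,x1,y1=box;k[y0:y1,x0:x1]=1;m=m*k
    return m
def blob(m):
    cs,_=cv2.findContours(m,cv2.RETR_EXTERNAL,cv2.CHAIN_APPROX_NONE)
    return max(cs,key=cv2.contourArea)
E
python3 - <<'E'
import pickle; from h import *
d=pickle.load(open("c0.pkl","rb")); S,T=d["scene"],d["top"]
a=cv2.resize(S["color"][185:315,200:330],None,fx=3,fy=3,interpolation=2)
b=cv2.resize(T["color"][145:295,290:450],None,fx=2.6,fy=2.6,interpolation=2)
h=max(a.shape[0],b.shape[0]); f=lambda x:cv2.copyMakeBorder(x,0,h-x.shape[0],0,0,0)
cv2.imwrite("pics/crop0.png",np.hstack([f(a),f(b)])[:,:,::-1])
for n,c,bo,be,bb in(("S",S,(220,190,250,225),(285,245,320,285),(270,230,420,350)),("T",T,(415,235,450,285),(295,190,325,220),(210,140,312,262))):
    for nm,m in(("orange",mask(c,3,14,170,150,bo)),("eye",mask(c,20,34,130,110,be)),("cover",mask(c,100,120,120,60,bb)),("red",mask(c,0,3,170,80,(255,140,330,305)))):
        k=blob(m);print(n,nm,cv2.contourArea(k),np.mean(k[:,0],0).round(1),cv2.boundingRect(k),cv2.boxPoints(cv2.minAreaRect(k)).round(1).tolist())
E
```

```text
S orange 585.0 [233.7 203.6] (220, 190, 30, 35) [[220.0, 190.0], [249.0, 190.0], [249.0, 224.0], [220.0, 224.0]]
S eye 147.0 [301.6 264.1] (295, 253, 17, 24) [[289.0, 257.0], [301.3999938964844, 250.8000030517578], [312.6000061035156, 273.20001220703125], [300.20001220703125, 279.3999938964844]]
S cover 7789.5 [344.2 296.8] (276, 243, 134, 107) [[274.8999938964844, 311.5], [337.6000061035156, 223.6999969482422], [410.6000061035156, 275.79998779296875], [347.8999938964844, 363.6000061035156]]
S red 723.0 [279.  281.7] (262, 264, 34, 38) [[257.3999938964844, 287.8999938964844], [283.29998779296875, 260.0], [300.20001220703125, 275.70001220703125], [274.3999938964844, 303.6000061035156]]
T orange 7.0 [427.7 260. ] (424, 249, 9, 23) [[423.0, 249.39999389648438], [424.20001220703125, 248.89999389648438], [432.20001220703125, 270.8999938964844], [431.0, 271.3999938964844]]
T eye 161.0 [310.4 203.4] (301, 198, 20, 12) [[301.0, 198.0], [320.0, 198.0], [320.0, 209.0], [301.0, 209.0]]
T cover 8091.5 [263.8 202.2] (219, 148, 88, 109) [[217.89999389648438, 250.10000610351562], [226.5, 146.6999969482422], [308.20001220703125, 153.5], [299.6000061035156, 256.8999938964844]]
T red 431.5 [315.7 168.3] (308, 153, 17, 32) [[306.8999938964844, 183.8000030517578], [309.3999938964844, 152.0], [324.29998779296875, 153.10000610351562], [321.8999938964844, 184.89999389648438]]
```

View pics/crop0.png

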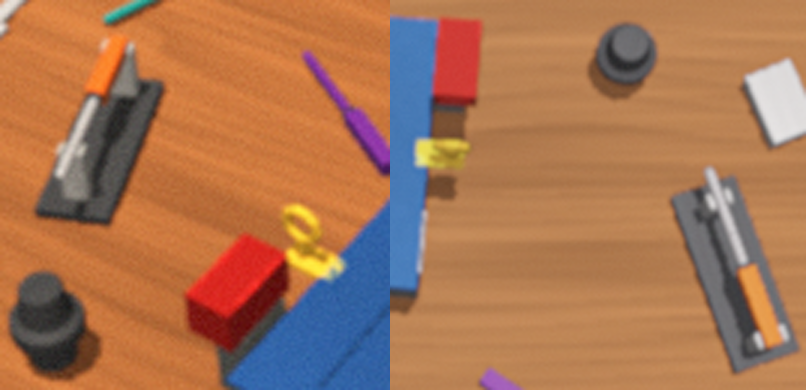

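The crop confirms the orange-handled bar with a steel rod, lying in the dark stand: tip near top-view (413,210), tail near (437,278). The yellow eye ring is at scene (300,260). Now I'll triangulate both.

Run:
```python
import pickle; from h import *
d=pickle.load(open("c0.pkl","rb")); S,T=d["scene"],d["top"]
def orange(c,box):
    k=blob(mask(c,5,16,185,205,box)).reshape(-1,2).astype(float); 
    r=cv2.minAreaRect(k.astype(np.float32)); print("orange",r, len(k)); return r
orange(S,(215,185,260,230)); orange(T,(410,230,455,295))
for nm,s,t in(("tail",(239.3,197.7),(436.9,277.7)),("joint",(231.7,216.7),(427.3,248.1)),("tip",(220.7,243.3),(413.1,209.6)),("eye",(300.3,260.3),(312,203.5))):
    X,e=tri(S,s,T,t); print(nm,X.round(4),e,"top@z",onz(T,t,0.14 if nm=="eye" else .065).round(4),"scene@z",onz(S,s,0.14 if nm=="eye" else .065).round(4))
k=cv2.boxPoints(((0,0),(1,1),0))
for n,c,box in(("T",T,[(217.9,250.1),(226.5,146.7),(308.2,153.5),(299.6,256.9)]),("Tred",T,[(306.9,183.8),(309.4,152),(324.3,153.1),(321.9,184.9)])):
    q=np.array([onz(c,p,.106 if n=="T" else .16) for p in box]); print(n,q.round(4).tolist(),np.linalg.norm(np.diff(q,axis=0),axis=1).round(3),np.degrees(np.arctan2(*(q[1]-q[0])[1::-1])),np.degrees(np.arctan2(*(q[2]-q[3])[1::-1])))
# ring extents
for c,b in((S,(285,245,320,285)),(T,(295,190,325,220))):
    m=mask(c,20,34,130,110,b); print(m[b[1]:b[3],b[0]:b[2]].astype(bool).sum(0).tolist());
    for r in m[b[1]:b[3],b[0]:b[2]]: print(''.join('#' if v else '.' for v in r))
```

```text
orange ((234.30003356933594, 205.4000244140625), (8.049844741821289, 21.913463592529297), 26.56505012512207) 51Traceback (most recent call last):
  File "<stdin>", line 6, in <module>
  File "<stdin>", line 4, in orange
  File "h.py", line 18, in blob
    return max(cs,key=cv2.contourArea)
ValueError: max() iterable argument is empty
```

Run:
```python
import pickle; from h import *
d=pickle.load(open("c0.pkl","rb")); S,T=d["scene"],d["top"]
print(T["color"][255:270:4,429:436].tolist())
for nm,s,t in(("tail",(239.3,197.7),(436.9,277.7)),("joint",(231.7,216.7),(427.3,248.1)),("tip",(220.7,243.3),(413.1,209.6)),("eye",(300.3,260.3),(312,203.5))):
    X,e=tri(S,s,T,t); print(nm,X.round(4),e,"top@z",onz(T,t,0.14 if nm=="eye" else .065).round(4),"scene@z",onz(S,s,0.14 if nm=="eye" else .065).round(4))
for n,c,box in(("T",T,[(217.9,250.1),(226.5,146.7),(308.2,153.5),(299.6,256.9)]),("Tred",T,[(306.9,183.8),(309.4,152),(324.3,153.1),(321.9,184.9)])):
    q=np.array([onz(c,p,.106 if n=="T" else .16) for p in box]); print(n,q.round(4).tolist(),np.linalg.norm(np.diff(q,axis=0),axis=1).round(3),np.degrees(np.arctan2(*(q[1]-q[0])[1::-1])),np.degrees(np.arctan2(*(q[2]-q[3])[1::-1])))
for c,b in((S,(285,245,320,285)),(T,(295,190,325,220))):
    m=mask(c,20,34,110,90,b)
    for r in m[b[1]:b[3],b[0]:b[2]]: print(''.join('#' if v else '.' for v in r))
```

```text
[[[232, 157, 78], [231, 156, 77], [232, 156, 77], [229, 155, 77], [209, 146, 88], [158, 123, 104], [112, 110, 113]], [[228, 153, 75], [233, 159, 81], [232, 157, 78], [231, 155, 76], [232, 156, 78], [220, 145, 79], [179, 125, 96]], [[199, 122, 55], [226, 152, 74], [232, 158, 79], [232, 157, 78], [231, 156, 77], [232, 155, 76], [229, 155, 77]], [[109, 65, 45], [176, 102, 49], [218, 140, 65], [231, 156, 78], [232, 159, 79], [231, 156, 78], [232, 156, 76]]]
tail [ 0.4715 -0.3195  0.0682] [array([-0.2, -0. ]), array([-0.2,  0.1])] top@z [ 0.4719 -0.3205  0.065 ] scene@z [ 0.4683 -0.3214  0.065 ]
joint [ 0.5458 -0.2966  0.0644] [array([-1.3, -0.2]), array([-0.9,  0.6])] top@z [ 0.5472 -0.2988  0.065 ] scene@z [ 0.5452 -0.2926  0.065 ]
tip [ 0.6447 -0.2626  0.0642] [array([-2. , -0.3]), array([-1.3,  0.8])] top@z [ 0.6466 -0.2657  0.065 ] scene@z [ 0.6436 -0.2568  0.065 ]
eye [ 0.651  -0.0087  0.1338] [array([0.4, 0. ]), array([ 0.2, -0.1])] top@z [ 0.6495 -0.0083  0.14  ] scene@z [ 0.6562 -0.0064  0.14  ]
T [[0.5413, 0.2248, 0.106], [0.8041, 0.2071, 0.106], [0.7847, 0.0009, 0.106], [0.5228
[... 1907 characters left out ...]
..................
...........##..#######........
.........###############......
......###################.....
......####################....
......####################....
......###################.....
......##################......
.......#################......
.......################.......
........###############.......
.........##############.......
..........#######...###.......
..............................
..............................
..............................
..............................
..............................
..............................
..............................
..............................
..............................
..............................
```

Run:
```python
import pickle; from h import *
d=pickle.load(open("c0.pkl","rb")); S,T=d["scene"],d["top"]
for n,c,b in(("S",S,(212,188,262,255)),("T",T,(400,200,455,290))):
    im=c["color"].astype(int);R,G,B=im[...,0],im[...,1],im[...,2]
    k=np.zeros(R.shape,bool);k[b[1]:b[3],b[0]:b[2]]=1
    mo=k&(R>205)&(R-B>105); mr=k&(abs(R-B)<40)&(R>135)
    for nm,m in(("or",mo),("rod",mr)):
        kk=blob(m.astype(np.uint8)); pts=np.argwhere(cv2.drawContours(np.zeros(R.shape,np.uint8),[kk],-1,1,-1))[:,::-1].astype(np.float32)
        r=cv2.minAreaRect(pts); print(n,nm,len(pts),"mean",pts.mean(0).round(1),"rect",[np.round(v,1) for v in r])
        v=cv2.fitLine(pts,cv2.DIST_L2,0,.01,.01).ravel(); pr=(pts-v[2:])@v[:2]
        e=[v[2:]+v[:2]*(pr.min()-.5),v[2:]+v[:2]*(pr.max()+.5)]; print("  ends",np.round(e,1).tolist(),[onz(c,p,.065).round(4).tolist() for p in e])
```

```text
S or 850 mean [235.  202.3] rect [array([237.5, 203.4]), array([57.9, 27.2]), np.float64(17.7)]
  ends [[209.6999969482422, 192.60000610351562], [265.70001220703125, 214.10000610351562]] [[0.4905, -0.41, 0.065], [0.4914, -0.2163, 0.065]]
S rod 188 mean [224.5 234.5] rect [array([224.4, 233.1]), array([10.4, 33.9]), np.float64(9.5)]
  ends [[220.60000610351562, 249.89999389648438], [229.3000030517578, 216.0]] [[0.6632, -0.2426, 0.065], [0.5461, -0.3001, 0.065]]
T or 197 mean [432.2 262. ] rect [array([432.2, 262.1]), array([30.8,  6.4]), np.float64(69.4)]
  ends [[426.70001220703125, 247.1999969482422], [437.70001220703125, 277.0]] [[0.5495, -0.2974, 0.065], [0.4737, -0.3226, 0.065]]
T rod 226 mean [418.6 226.7] rect [array([418.8, 227.8]), array([39.8, 10.4]), np.float64(71.6)]
  ends [[411.70001220703125, 208.60000610351562], [426.29998779296875, 246.8000030517578]] [[0.6493, -0.2623, 0.065], [0.5505, -0.2962, 0.065]]
```

Agreed pose: bar origin ≈ (0.547,-0.2975,0.065), yaw ≈ 18.7°. Eye ≈ (0.6515,-0.010,0.14), washer yaw ≈ -4.7°. All consistent with the sizes given, so I'll move above the handle.

{"fn": "servo_tool", "kwargs": {"targets": [{"offset": [0.436, -0.196, 0.03], "dr": [0, 0, -3.9]}, {"offset": [0.436, -0.196, 0.03], "dr": [0, 0, -3.9]}, {"offset": [0.436, -0.196, 0.03], "dr": [0, 0, -3.9]}, {"offset": [0.436, -0.196, 0.03], "dr": [0, 0, -3.9]}, {"offset": [0.436, -0.196, 0.03], "dr": [0, 0, -3.9]}, {"offset": [0.436, -0.196, 0.03], "dr": [0, 0, -3.9]}, {"offset": [0.436, -0.196, 0.03], "dr": [0, 0, -3.9]}, {"offset": [0.436, -0.196, 0.03], "dr": [0, 0, -3.9]}, {"offset": [0.436, -0.196, 0.03], "dr": [0, 0, -3.9]}, {"offset": [0.436, -0.196, 0.03], "dr": [0, 0, -3.9]}, {"offset": [0.436, -0.196, 0.03], "dr": [0, 0, -3.9]}, {"offset": [0.436, -0.196, 0.03], "dr": [0, 0, -3.9]}, {"offset": [0.436, -0.196, 0.03], "dr": [0, 0, -3.9]}, {"offset": [0.436, -0.196, 0.03], "dr": [0, 0, -3.9]}], "gripper": -1}}

```text
time_s: 1.27
position: [0.5313, -0.3023, 0.1589]
tcp_rot: [[0.946, 0.323, -0.001], [0.323, -0.946, 0.0], [-0.001, -0.001, -1.0]]
force: [-0.1, 0.0, -0.2]
opening: 1.003
grasp_force: 0.0
```

{"fn": "servo_tool", "kwargs": {"targets": [{"offset": [0, 0, 0.04], "dr": [0, 0, 0]}, {"offset": [0, 0, 0.075], "dr": [0, 0, 0]}, {"offset": [0, 0, 0.1], "dr": [0, 0, 0]}, {"offset": [0, 0, 0.1125], "dr": [0, 0, 0]}, {"offset": [0, 0, 0.1125], "dr": [0, 0, 0]}, {"offset": [0, 0, 0.1125], "dr": [0, 0, 0]}]}}

```text
time_s: 1.77
position: [0.5304, -0.3046, 0.0471]
tcp_rot: [[0.948, 0.319, -0.001], [0.319, -0.948, 0.0], [-0.0, -0.0, -1.0]]
force: [0.9, -1.4, 0.1]
opening: 0.998
grasp_force: 0.0
```

{"fn": "servo_tool", "kwargs": {"targets": [{"offset": [0, 0, 0], "dr": [0, 0, 0]}, {"offset": [0, 0, 0], "dr": [0, 0, 0]}, {"offset": [0, 0, 0], "dr": [0, 0, 0]}, {"offset": [0, 0, 0], "dr": [0, 0, 0]}, {"offset": [0, 0, 0], "dr": [0, 0, 0]}, {"offset": [0, 0, 0], "dr": [0, 0, 0]}, {"offset": [0, 0, 0], "dr": [0, 0, 0]}, {"offset": [0, 0, 0], "dr": [0, 0, 0]}, {"offset": [0, 0, 0], "dr": [0, 0, 0]}, {"offset": [0, 0, 0], "dr": [0, 0, 0]}], "gripper": 1}}

```text
time_s: 2.6
position: [0.531, -0.3036, 0.047]
tcp_rot: [[0.947, 0.32, -0.0], [0.32, -0.947, 0.0], [-0.0, -0.0, -1.0]]
force: [0.5, -0.6, -0.6]
opening: 0.323
grasp_force: 0.0
```

{"fn": "servo_tool", "kwargs": {"targets": [{"offset": [0, 0, 0], "dr": [0, 0, 0]}, {"offset": [0, 0, 0], "dr": [0, 0, 0]}, {"offset": [0, 0, 0], "dr": [0, 0, 0]}, {"offset": [0, 0, 0], "dr": [0, 0, 0]}, {"offset": [0, 0, 0], "dr": [0, 0, 0]}, {"offset": [0, 0, 0], "dr": [0, 0, 0]}]}}

```text
time_s: 3.1
position: [0.531, -0.3036, 0.047]
tcp_rot: [[0.947, 0.32, -0.0], [0.32, -0.947, 0.0], [-0.0, -0.0, -1.0]]
force: [-0.1, 0.8, 0.5]
opening: 0.012
grasp_force: 0.0
```

The fingers closed on nothing, so I'll take a look.

Run:
```python
from rig import bot, viewer
import cv2,numpy as np,pickle
d={n:viewer.capture(n) for n in("scene","top")}; pickle.dump(d,open("c1.pkl","wb"))
a=cv2.resize(d["scene"]["color"][130:265,180:310],None,fx=3,fy=3,interpolation=2)
b=cv2.resize(d["top"]["color"][180:315,370:500],None,fx=3,fy=3,interpolation=2)
cv2.imwrite("pics/crop1.png",np.hstack([a,b])[:,:,::-1]); print(bot.read_state()["opening"])
```

```text
0.00236686699209084
```

View pics/crop1.png

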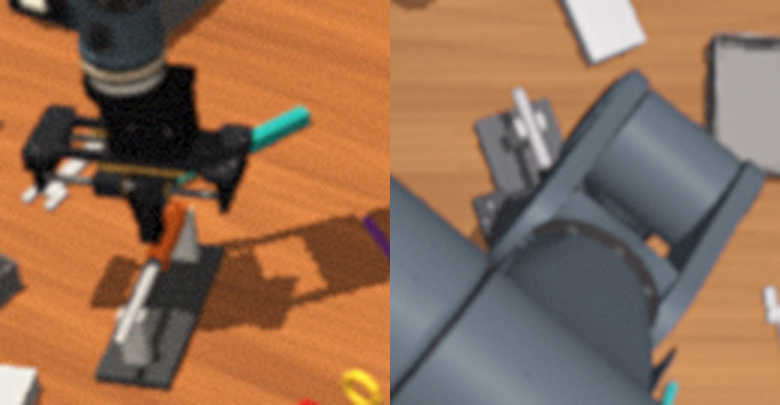

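Scene crop: the closed fingertips end near scene (230,210), beside or in front of the orange handle. The bar is still in its stand, with the rod at top-view (412-420,210-235). I'll compare this with the projected TCP.

Run:
```python
import pickle; from h import *
from rig import bot
d=pickle.load(open("c1.pkl","rb")); S,T=d["scene"],d["top"]; s=bot.read_state()
print(s["position"],proj(S,s["position"]),proj(T,s["position"]))
for x in(-.08,-.017,0,.105):
    X=np.array([.547,-.2975,.065])+x*np.array([.947,.32,0]); print(x,proj(S,X).round(1),proj(T,X).round(1))
im=cv2.resize(S["color"][180:250,205:265],None,fx=9,fy=8,interpolation=2);cv2.imwrite("pics/crop2.png",im[:,:,::-1])
```

```text
[ 0.53098305 -0.30361868  0.04705557] [232.26073155 217.22924486] [428.15742341 255.23487962]
-0.08 [238.2 198.1] [437.9 278. ]
-0.017 [231.7 212.5] [429.2 254.5]
0 [229.9 216.5] [426.8 248.2]
0.105 [217.8 243. ] [412.4 209.7]
```

View pics/crop2.png

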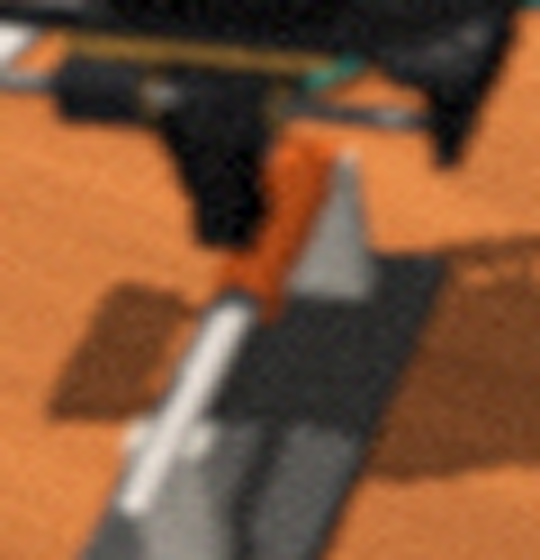

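Run:
```python
import pickle; from h import *
d=pickle.load(open("c0.pkl","rb")); S,T=d["scene"],d["top"]
p=np.array([.1593,-.6036,.1887]);y=np.array([.255,-.967,0])
for k in(-.0435,0,.0435): print(proj(S,p+k*y),proj(S,p+k*y+[0,0,.0187]),proj(T,p+k*y))
im=cv2.resize(S["color"][20:110,165:265],None,fx=6,fy=6,interpolation=2)
for k in(-.0435,0,.0435):
    q=(proj(S,p+k*y)-[165,20])*6; cv2.circle(im,tuple(int(v) for v in q),4,(255,0,0),-1)
e=pickle.load(open("c1.pkl","rb"))["scene"]["color"][185:225,205:265]
im2=cv2.resize(e,None,fx=6,fy=6,interpolation=2)
cv2.imwrite("pics/crop3.png",im[:,:,::-1])
```

```text
[231.33579538  89.92769294] [230.62315603  84.61256881] [560.13904427 417.04110455]
[218.78554528  88.34755905] [217.97768836  83.04370995] [578.59538527 411.79880148]
[206.34568518  86.78132376] [205.44431633  81.48875823] [597.0114434  406.56794027]
```

View pics/crop3.png

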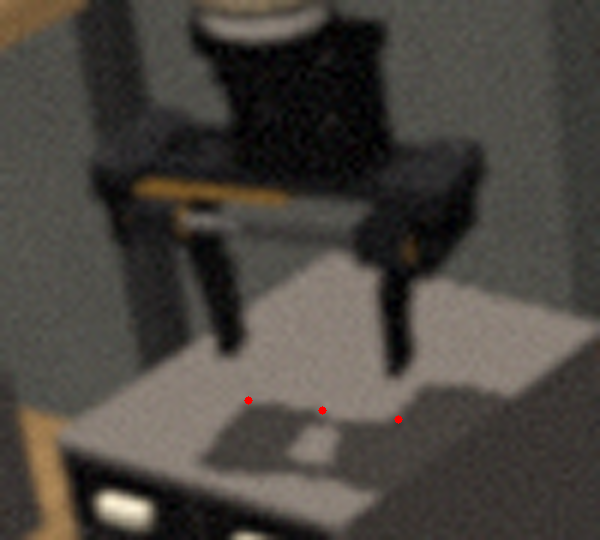

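The picture shows both visible fingertips about 7.5 px above the projected TCP dots, the same offset as at the handle. The real fingertips therefore sit about 26 mm higher than reported. I'll open, descend 27 mm further and grip again.

{"fn": "servo_tool", "kwargs": {"targets": [{"offset": [0, 0, -0.03], "dr": [0, 0, 0]}, {"offset": [0, 0, -0.03], "dr": [0, 0, 0]}, {"offset": [0, 0, -0.03], "dr": [0, 0, 0]}, {"offset": [0, 0, -0.03], "dr": [0, 0, 0]}, {"offset": [0, 0, -0.03], "dr": [0, 0, 0]}, {"offset": [0, 0, -0.03], "dr": [0, 0, 0]}, {"offset": [0, 0, -0.03], "dr": [0, 0, 0]}, {"offset": [0, 0, -0.03], "dr": [0, 0, 0]}, {"offset": [0, 0, -0.03], "dr": [0, 0, 0]}, {"offset": [0, 0, -0.03], "dr": [0, 0, 0]}, {"offset": [0, 0, -0.03], "dr": [0, 0, 0]}, {"offset": [0, 0, -0.03], "dr": [0, 0, 0]}], "gripper": 0}}

```text
time_s: 4.2
position: [0.531, -0.3037, 0.077]
tcp_rot: [[0.947, 0.32, -0.0], [0.32, -0.947, -0.0], [-0.0, 0.0, -1.0]]
force: [1.0, -0.9, 0.5]
opening: 0.499
grasp_force: 0.0
```

{"fn": "servo_tool", "kwargs": {"targets": [{"offset": [0, 0, 0.02], "dr": [0, 0, 0]}, {"offset": [0, 0, 0.035], "dr": [0, 0, 0]}, {"offset": [0, 0, 0.048], "dr": [0, 0, 0]}, {"offset": [0, 0, 0.0565], "dr": [0, 0, 0]}, {"offset": [0, 0, 0.0565], "dr": [0, 0, 0]}, {"offset": [0, 0, 0.0565], "dr": [0, 0, 0]}]}}

```text
time_s: 4.7
position: [0.5309, -0.3035, 0.0203]
tcp_rot: [[0.947, 0.32, -0.001], [0.32, -0.947, 0.001], [-0.0, -0.001, -1.0]]
force: [-1.3, -0.3, 0.5]
opening: 0.502
grasp_force: 0.0
```

{"fn": "servo_tool", "kwargs": {"targets": [{"offset": [0, 0, 0], "dr": [0, 0, 0]}, {"offset": [0, 0, 0], "dr": [0, 0, 0]}, {"offset": [0, 0, 0], "dr": [0, 0, 0]}, {"offset": [0, 0, 0], "dr": [0, 0, 0]}, {"offset": [0, 0, 0], "dr": [0, 0, 0]}, {"offset": [0, 0, 0], "dr": [0, 0, 0]}, {"offset": [0, 0, 0], "dr": [0, 0, 0]}, {"offset": [0, 0, 0], "dr": [0, 0, 0]}, {"offset": [0, 0, 0], "dr": [0, 0, 0]}, {"offset": [0, 0, 0], "dr": [0, 0, 0]}], "gripper": 1}}

```text
time_s: 5.53
position: [0.5297, -0.2999, 0.0209]
tcp_rot: [[0.948, 0.319, -0.003], [0.319, -0.948, 0.006], [-0.001, -0.007, -1.0]]
force: [-1.2, 6.5, 4.7]
opening: 0.206
grasp_force: 30.0
```

{"fn": "servo_tool", "kwargs": {"targets": [{"offset": [0, -0.0035, 0], "dr": [0, 0, 0]}, {"offset": [0, -0.0035, -0.01], "dr": [0, 0, 0]}, {"offset": [0, -0.0035, -0.025], "dr": [0, 0, 0]}, {"offset": [0, -0.0035, -0.045], "dr": [0, 0, 0]}, {"offset": [0, -0.0035, -0.065], "dr": [0, 0, 0]}, {"offset": [0, -0.0035, -0.075], "dr": [0, 0, 0]}, {"offset": [0, -0.0035, -0.075], "dr": [0, 0, 0]}, {"offset": [0, -0.0035, -0.075], "dr": [0, 0, 0]}]}}

```text
time_s: 6.2
position: [0.5301, -0.3008, 0.0961]
tcp_rot: [[0.947, 0.32, 0.001], [0.32, -0.947, -0.001], [0.001, 0.001, -1.0]]
force: [-0.3, -0.4, -2.0]
opening: 0.205
grasp_force: 30.0
```

{"fn": "servo_tool", "kwargs": {"targets": [{"offset": [0.014, -0.03, 0], "dr": [0, 0, 6]}, {"offset": [0.02, -0.07, 0], "dr": [0, 0, 13]}, {"offset": [0.0274, -0.11, 0], "dr": [0, 0, 20]}, {"offset": [0.034, -0.15, 0], "dr": [0, 0, 23.4]}, {"offset": [0.041, -0.19, 0], "dr": [0, 0, 23.4]}, {"offset": [0.048, -0.23, 0], "dr": [0, 0, 23.4]}, {"offset": [0.0548, -0.265, 0], "dr": [0, 0, 23.4]}, {"offset": [0.0548, -0.29, 0], "dr": [0, 0, 23.4]}, {"offset": [0.0548, -0.303, 0], "dr": [0, 0, 23.4]}, {"offset": [0.0548, -0.303, 0], "dr": [0, 0, 23.4]}, {"offset": [0.0548, -0.303, 0], "dr": [0, 0, 23.4]}, {"offset": [0.0548, -0.303, 0], "dr": [0, 0, 23.4]}]}}

```text
time_s: 7.2
position: [0.4857, 0.0031, 0.0953]
tcp_rot: [[0.997, -0.083, 0.001], [-0.083, -0.997, -0.001], [0.001, 0.001, -1.0]]
force: [0.1, -0.7, -1.4]
opening: 0.203
grasp_force: 30.0
```

Run:
```python
from rig import bot, viewer
from h import *
import pickle
d={n:viewer.capture(n) for n in("scene","top")}; pickle.dump(d,open("c2.pkl","wb"))
a=cv2.resize(d["scene"]["color"][220:300,260:340],None,fx=5,fy=5,interpolation=2)
b=cv2.resize(d["top"]["color"][180:260,270:350],None,fx=5,fy=5,interpolation=2)
cv2.imwrite("pics/crop4.png",np.hstack([a,b])[:,:,::-1])
s=bot.read_state();print(s["position"],s["tcp_rot"].round(3).tolist() if hasattr(s["tcp_rot"],"round") else s["tcp_rot"],s["force"],s["grasp_force"])
```

```text
[0.48574524 0.00274604 0.09541332] [[0.996, -0.084, 0.001], [-0.084, -0.996, -0.0], [0.001, 0.0, -1.0]] [ 0.40451239 -0.32922914 -1.6413242 ] 29.99947965145111
```

View pics/crop4.png

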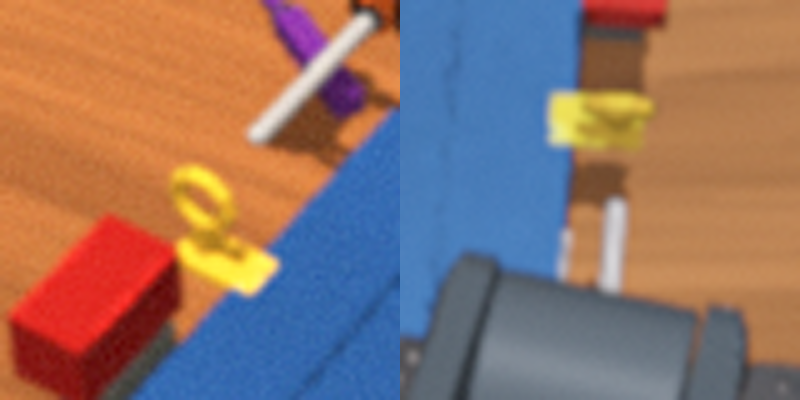

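Crop: scene tip is at (311.6,246.6) and the ring centre at (300.6,260.2). Top-view tip is at (312.8,220) and the ring centre near (312.8,203.6). Extended, the rod passes slightly above and outside the centre, so I'll put numbers on that.

```bash
cat > eye.py <<'E'
from h import *
import pickle
d=pickle.load(open("c2.pkl","rb"));S,T=d["scene"],d["top"]
# ring outline in scene by ellipse fit of yellow upper pixels
m=mask(S,20,34,110,90,(285,245,320,268)); k=blob(m); print("ring bbox",cv2.boundingRect(k),"ell",cv2.fitEllipse(k))
# what an ideal ring at candidate eye position projects to
w=np.radians(-4.7);u=np.array([np.cos(w),np.sin(w),0]);v=np.array([-np.sin(w),np.cos(w),0]);z=np.array([0,0,1.])
E=np.array([.6515,-.010,.14]);a=np.linspace(0,2*np.pi,60)
for c,n in((S,"S"),(T,"T")):
    q=np.array([proj(c,E+.0185*(np.cos(t)*v+np.sin(t)*z)) for t in a]); print(n,"centre",proj(c,E).round(1),"bbox",q.min(0).round(1),q.max(0).round(1))
mt=mask(T,20,34,110,90,(295,190,325,220)); print("top bbox",cv2.boundingRect(blob(mt)))
X,e=tri(S,(311.6,246.6),T,(312.8,220)); print("tip",X.round(4),e)
print("tip predicted proj",[proj(c,np.array([.4857,.0029,.1395])+.122*u).round(1) for c in(S,T)])
X,e=tri(S,(300.6,260.0),T,(312.8,203.6)); print("eye",X.round(4),e)
E
python3 eye.py
```

```text
ring bbox (295, 253, 12, 15) ell ((300.0824279785156, 259.7057189941406), (9.378838539123535, 14.697234153747559), 156.3778839111328)
S centre [300.  258.5] bbox [293.5 252.1] [306.5 264.7]
T centre [312.7 202.7] bbox [305.1 201.1] [320.3 204.3]
top bbox (301, 198, 20, 12)
tip [ 0.6073 -0.0077  0.1416] [array([-1.4, -0.1]), array([-0.9,  0.5])]
tip predicted proj [array([310.4, 247.2]), array([311.6, 220.6])]
eye [ 0.6503 -0.0098  0.1338] [array([-0.2, -0. ]), array([-0.1,  0.1])]
```

```bash
cat >> eye.py <<'E'
print('---')
J=lambda c,X:np.array([(proj(c,X+.001*e)-proj(c,X)) for e in np.eye(3)]).T
tip=np.array([.6073,-.0077,.1416])
# rod line fits (grey pixels) in both views
for c,n,b in((S,"S",(308,222,332,250)),(T,"T",(306,216,320,238))):
    im=c["color"].astype(int);R,G,B=im[...,0],im[...,1],im[...,2]
    m=np.zeros(R.shape,bool);m[b[1]:b[3],b[0]:b[2]]=1;m&=(abs(R-B)<45)&(R>140)
    k=blob(m.astype(np.uint8));p=np.argwhere(cv2.drawContours(np.zeros(R.shape,np.uint8),[k],-1,1,-1))[:,::-1].astype(np.float32)
    l=cv2.fitLine(p,cv2.DIST_L2,0,.01,.01).ravel();pr=(p-l[2:])@l[:2]
    ends=[l[2:]+l[:2]*pr.min(),l[2:]+l[:2]*pr.max()];print(n,len(p),np.round(ends,1).tolist(),"dir",l[:2],"pred dir",(lambda g:g/np.linalg.norm(g))(proj(c,tip+.04*u)-proj(c,tip)))
    ring=np.array([300.6,259.6]) if n=="S" else np.array([313.2,203.5])
    nn=np.array([-l[1],l[0]]);print("  ring off line px",(ring-l[2:])@nn,"per mm (y,z)",nn@J(c,tip)@np.array([v,z]).T)
E
python3 eye.py|sed -n '/---/,$p'
```

```text
---
S 163 [[312.1000061035156, 248.1999969482422], [327.79998779296875, 221.1999969482422]] dir [ 0.50172555 -0.8650269 ] pred dir [-0.68782133  0.72588003]
  ring off line px -4.282183225061424 per mm (y,z) [ 0.38243761 -0.15388885]
T 80 [[311.3999938964844, 237.10000610351562], [312.8999938964844, 219.0]] dir [ 0.08418261 -0.99645036] pred dir [ 0.07673238 -0.99705172]
  ring off line px -0.9940934578648124 per mm (y,z) [-0.4128236  -0.01114614]
```

{"fn": "servo_tool", "kwargs": {"targets": [{"offset": [0.01, -0.002, 0.001], "dr": [0, 0, 0]}, {"offset": [0.022, -0.002, 0.001], "dr": [0, 0, 0]}, {"offset": [0.032, -0.002, 0.001], "dr": [0, 0, 0]}, {"offset": [0.038, -0.002, 0.001], "dr": [0, 0, 0]}, {"offset": [0.044, -0.002, 0.001], "dr": [0, 0, 0]}, {"offset": [0.05, -0.002, 0.001], "dr": [0, 0, 0]}, {"offset": [0.055, -0.002, 0.001], "dr": [0, 0, 0]}, {"offset": [0.055, -0.002, 0.001], "dr": [0, 0, 0]}]}}

```text
time_s: 7.97
position: [0.5412, 0.0015, 0.0946]
tcp_rot: [[0.997, -0.083, 0.001], [-0.083, -0.997, -0.0], [0.002, 0.0, -1.0]]
force: [0.4, 0.6, -2.0]
opening: 0.202
grasp_force: 30.0
```

Run:
```python
from rig import bot, viewer
from h import *
import pickle
d={n:viewer.capture(n) for n in("scene","top")}; pickle.dump(d,open("c3.pkl","wb"))
a=cv2.resize(d["scene"]["color"][220:300,260:340],None,fx=5,fy=5,interpolation=2)
b=cv2.resize(d["top"]["color"][180:260,270:350],None,fx=5,fy=5,interpolation=2)
cv2.imwrite("pics/crop5.png",np.hstack([a,b])[:,:,::-1])
s=bot.read_state();print(s["position"],s["force"],s["moment"])
```

```text
[0.53950901 0.0018509  0.09445872] [-0.29164709  0.12694606 -1.58430658] [ 0.02674355  0.00732332 -0.01745156]
```

View pics/crop5.png

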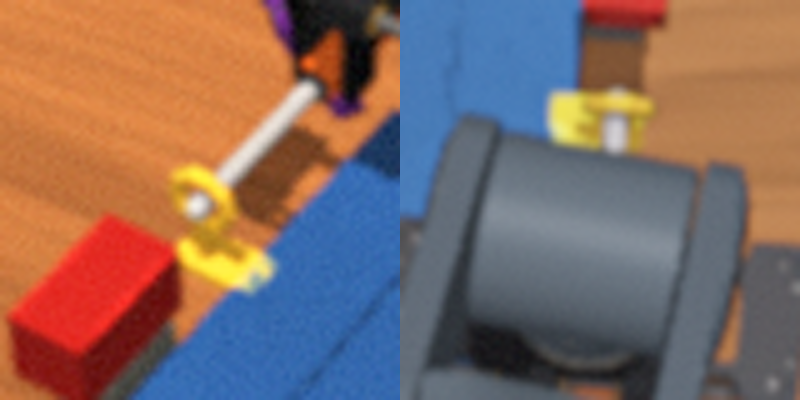

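The rod passes through the yellow ring, with its tip visible beyond it at scene (299,261) and top-view (313,198). I'll advance 20 mm and hold.

{"fn": "servo_tool", "kwargs": {"targets": [{"offset": [0.005, 0, 0], "dr": [0, 0, 0]}, {"offset": [0.01, 0, 0], "dr": [0, 0, 0]}, {"offset": [0.015, 0, 0], "dr": [0, 0, 0]}, {"offset": [0.02, 0, 0], "dr": [0, 0, 0]}, {"offset": [0.02, 0, 0], "dr": [0, 0, 0]}, {"offset": [0.02, 0, 0], "dr": [0, 0, 0]}, {"offset": [0.02, 0, 0], "dr": [0, 0, 0]}, {"offset": [0.02, 0, 0], "dr": [0, 0, 0]}, {"offset": [0.02, 0, 0], "dr": [0, 0, 0]}]}}

```text
time_s: 8.82
position: [0.5593, 0.0002, 0.0945]
tcp_rot: [[0.997, -0.082, -0.001], [-0.082, -0.997, 0.0], [-0.001, -0.0, -1.0]]
force: [0.6, 0.5, -1.6]
opening: 0.201
grasp_force: 30.0
```

{"fn": "servo_tool", "kwargs": {"targets": [{"offset": [0, 0, -0.001], "dr": [0, 0, 0]}, {"offset": [0, 0, -0.002], "dr": [0, 0, 0]}, {"offset": [0, 0, -0.003], "dr": [0, 0, 0]}, {"offset": [0, 0, -0.004], "dr": [0, 0, 0]}, {"offset": [0, 0, -0.005], "dr": [0, 0, 0]}, {"offset": [0, 0, -0.006], "dr": [0, 0, 0]}, {"offset": [0, 0, -0.006], "dr": [0, 0, 0]}]}}

```text
time_s: 9.4
position: [0.5598, 0.0001, 0.1008]
tcp_rot: [[0.997, -0.082, 0.0], [-0.082, -0.997, -0.0], [0.0, 0.0, -1.0]]
force: [0.4, -0.1, -1.8]
opening: 0.205
grasp_force: 30.0
```

{"fn": "servo_tool", "kwargs": {"targets": [{"offset": [0, 0, -0.001], "dr": [0, 0, 0]}, {"offset": [0, 0, -0.002], "dr": [0, 0, 0]}, {"offset": [0, 0, -0.003], "dr": [0, 0, 0]}, {"offset": [0, 0, -0.003], "dr": [0, 0, 0]}, {"offset": [0, 0, -0.003], "dr": [0, 0, 0]}]}}

```text
time_s: 9.82
position: [0.5596, 0.0002, 0.1034]
tcp_rot: [[0.997, -0.082, -0.0], [-0.082, -0.997, 0.0], [-0.0, -0.0, -1.0]]
force: [1.0, 0.6, -3.4]
opening: 0.202
grasp_force: 30.0
```

{"fn": "servo_tool", "kwargs": {"targets": [{"offset": [0, 0, -0.001], "dr": [0, 0, 0]}, {"offset": [0, 0, -0.002], "dr": [0, 0, 0]}, {"offset": [0, 0, -0.003], "dr": [0, 0, 0]}, {"offset": [0, 0, -0.003], "dr": [0, 0, 0]}, {"offset": [0, 0, -0.003], "dr": [0, 0, 0]}]}}

```text
time_s: 10.23
position: [0.5594, 0.0001, 0.1065]
tcp_rot: [[0.997, -0.082, -0.001], [-0.082, -0.997, 0.0], [-0.001, -0.0, -1.0]]
force: [0.4, 1.0, -4.3]
opening: 0.202
grasp_force: 30.0
```

{"fn": "servo_tool", "kwargs": {"targets": [{"offset": [0, 0, -0.001], "dr": [0, 0, 0]}, {"offset": [0, 0, -0.002], "dr": [0, 0, 0]}, {"offset": [0, 0, -0.003], "dr": [0, 0, 0]}, {"offset": [0, 0, -0.003], "dr": [0, 0, 0]}, {"offset": [0, 0, -0.003], "dr": [0, 0, 0]}]}}

```text
time_s: 10.65
position: [0.5595, 0.0001, 0.1096]
tcp_rot: [[0.997, -0.082, -0.0], [-0.082, -0.997, 0.0], [-0.0, -0.0, -1.0]]
force: [-0.6, -0.1, -3.5]
opening: 0.206
grasp_force: 30.0
```

```bash
cat > cmp.py <<'E'
from rig import bot, viewer
from h import *
import pickle,sys
c=viewer.capture("scene");t=viewer.capture("top"); pickle.dump({"scene":c,"top":t},open("c4.pkl","wb"))
for n,C,b in(("c0",pickle.load(open("c0.pkl","rb"))["scene"],(285,215,330,285)),("c3",pickle.load(open("c3.pkl","rb"))["scene"],(285,215,330,285)),("now",c,(285,215,330,285))):
    m=mask(C,20,34,110,90,b); k=blob(m); r=cv2.boundingRect(k); print(n,"yellow",r,cv2.moments(k)["m01"]/max(1,cv2.moments(k)["m00"]))
    print(" rodrow", [int(np.argmax((C["color"][225:262,x].astype(int).min(1))))+225 for x in (306,309,312,315)])
    f=C["color"][240:300,285:325].astype(np.int16)
    m0=mask(C,100,120,120,60,(270,230,420,350)); print(" cover",cv2.boundingRect(blob(m0)),cv2.contourArea(blob(m0)))
s=bot.read_state();print(s["time_s"],s["position"],s["force"],s["moment"])
E
python3 cmp.py
```

```text
c0 yellow (295, 253, 18, 24) 267.2041942604856
 rodrow [249, 226, 229, 227]
 cover (276, 243, 134, 107) 7789.5
c3 yellow (295, 253, 18, 24) 267.56862745098033
 rodrow [253, 250, 247, 244]
 cover (276, 243, 134, 107) 7772.5
now yellow (295, 253, 17, 23) 266.6830808080808
 rodrow [250, 247, 243, 240]
 cover (275, 243, 135, 107) 7815.0
10.75 [5.59520542e-01 1.21065175e-04 1.09552828e-01] [-0.2189853   0.75865688 -5.34580424] [0.17121051 0.2723036  0.06973511]
```

{"fn": "servo_tool", "kwargs": {"targets": [{"offset": [0, 0, -0.001], "dr": [0, 0, 0]}, {"offset": [0, 0, -0.002], "dr": [0, 0, 0]}, {"offset": [0, 0, -0.003], "dr": [0, 0, 0]}, {"offset": [0, 0, -0.003], "dr": [0, 0, 0]}, {"offset": [0, 0, -0.003], "dr": [0, 0, 0]}, {"offset": [0, 0, -0.003], "dr": [0, 0, 0]}]}}

```text
time_s: 11.25
position: [0.5597, 0.0001, 0.1126]
tcp_rot: [[0.997, -0.082, 0.0], [-0.082, -0.997, -0.0], [0.0, 0.0, -1.0]]
force: [0.8, 0.8, -3.9]
opening: 0.203
grasp_force: 30.0
```

```bash
python3 cmp.py | tail -4
```

```text
now yellow (295, 253, 20, 25) 267.59791666666666
 rodrow [250, 246, 243, 239]
 cover (276, 243, 134, 107) 7799.0
11.35 [5.59687149e-01 9.00216886e-05 1.12582105e-01] [ 0.18000112  0.53402135 -3.65127534] [0.18468885 0.2179496  0.10732282]
```

Run:
```python
from h import *
import pickle
d=pickle.load(open("c4.pkl","rb"))
a=cv2.resize(d["scene"]["color"][210:290,265:345],None,fx=7,fy=7,interpolation=2)
cv2.imwrite("pics/crop6.png",a[:,:,::-1])
```

```text
(no output)
```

View pics/crop6.png

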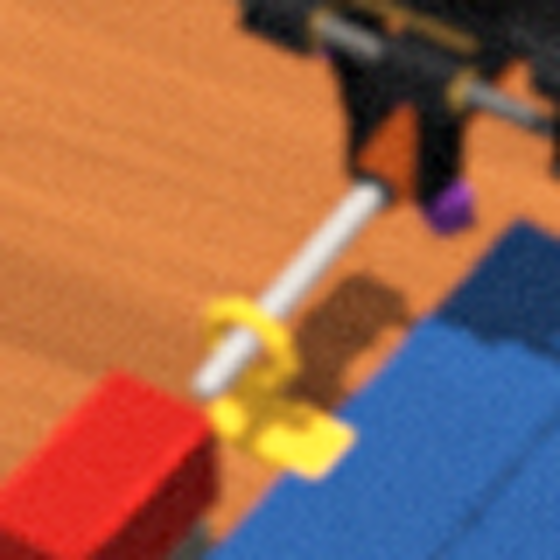

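The crop shows the ring still down on its seat while the rod has tilted nose-down, crossing the ring top at about (299,254) with its tip at (294,264). So the cover is caught, but the handle is pivoting in the pads at about 2.5 N. I'll work out the pitch and a rolled grip so the pads resist the moment better.

```bash
cat > plan.py <<'E'
from h import *
from scipy.spatial.transform import Rotation as Ro
G0=np.array([0,0,-.0441])
def pose(pitch,roll,shift=(0,0,0),p0=0):
    """offset/dr in tool axes at current pose: pitch tool nose-up, then roll about the (level) bar axis; grasp point moves by shift"""
    R=Ro.from_rotvec([np.radians(roll),0,0])*Ro.from_rotvec([0,np.radians(pitch),0])
    off=G0-R.apply(G0)+np.array(shift); return off.round(4).tolist(),np.degrees(R.as_rotvec()).round(2).tolist()
if __name__=="__main__":
    import pickle; S=pickle.load(open("c4.pkl","rb"))["scene"]
    u=np.array([.9966,-.082,0]); G=np.array([.5597,.0001,.1567])
    for p in range(0,13,2):
        c,s=np.cos(np.radians(p)),np.sin(np.radians(p)); d=c*u-np.array([0,0,s])
        print(p,proj(S,G+.017*d).round(1),proj(S,G+.122*d).round(1), G+.122*d)
    print(proj(S,[.6515,-.010,.137]))
    for a in(8,6):
        for r in range(0,61,7): print(a,r,pose(a,r))
E
python3 plan.py
```

```text
0 [318.7 235. ] [293.2 261.8] [ 0.6812852 -0.009904   0.1567   ]
2 [318.7 235.2] [293.3 263.1] [ 0.68121113 -0.00989791  0.15244226]
4 [318.8 235.3] [293.4 264.3] [ 0.68098902 -0.00987963  0.14818971]
6 [318.8 235.5] [293.6 265.4] [ 0.68061914 -0.0098492   0.14394753]
8 [318.8 235.7] [293.8 266.5] [ 0.68010194 -0.00980664  0.13972088]
10 [318.8 235.8] [294.  267.6] [ 0.67943805 -0.00975202  0.13551492]
12 [318.8 236. ] [294.3 268.6] [ 0.67862827 -0.00968539  0.13133477]
[300.04290156 259.34913651]
8 0 ([0.0061, 0.0, -0.0004], [0.0, 8.0, 0.0])
8 7 ([0.0061, -0.0053, -0.0008], [6.99, 7.99, 0.49])
8 14 ([0.0061, -0.0106, -0.0017], [13.98, 7.96, 0.98])
8 21 ([0.0061, -0.0157, -0.0033], [20.97, 7.91, 1.47])
8 28 ([0.0061, -0.0205, -0.0055], [27.95, 7.84, 1.95])
8 35 ([0.0061, -0.025, -0.0083], [34.94, 7.75, 2.44])
8 42 ([0.0061, -0.0292, -0.0116], [41.93, 7.64, 2.93])
8 49 ([0.0061, -0.033, -0.0154], [48.92, 7.51, 3.42])
8 56 ([0.0061, -0.0362, -0.0197], [55.91, 7.35, 3.91])
6 0 ([0.0046, 0.0, -0.0002], [0.0, 6.0, 0.0])
6 7 ([0.0046, -0.0053, -0.0006], [6.99, 5.99, 0.37])
6 14 ([0.0046, -0.0106, -0.0015], [13.99, 5.97, 0.73])
6 21 ([0.0046, -0.0157, -0.0032], [20.98, 5.93, 1.1])
6 28 ([0.0046, -0.0206, -0.0054], [27.97, 5.88, 1.47])
6 35 ([0.0046, -0.0252, -0.0082], [34.97, 5.81, 1.83])
6 42 ([0.0046, -0.0293, -0.0115], [41.96, 5.73, 2.2])
6 49 ([0.0046, -0.0331, -0.0153], [48.95, 5.63, 2.57])
6 56 ([0.0046, -0.0364, -0.0196], [55.95, 5.51, 2.93])
```

```bash
cat > fit.py <<'E'
from h import *
import pickle
from scipy.optimize import least_squares
u=np.array([.9966,-.082,0])
def rod(S,box):
    im=S["color"].astype(int);x0,y0,x1,y1=box
    R,Gc,B=im[...,0],im[...,1],im[...,2];m=np.zeros(R.shape,bool);m[y0:y1,x0:x1]=1
    m&=(abs(R-B)<45)&(R>150); k=blob(m.astype(np.uint8))
    p=np.argwhere(cv2.drawContours(np.zeros(R.shape,np.uint8),[k],-1,1,-1))[:,::-1].astype(np.float32)
    l=cv2.fitLine(p,cv2.DIST_HUBER,0,.01,.01).ravel();l=l if l[1]>0 else l*[-1,-1,1,1];pr=(p-l[2:])@l[:2]
    return l[2:]+l[:2]*(pr.min()-.5),l[2:]+l[:2]*(pr.max()+.5),len(p)
def report(S,box,tcp):
    a,b,n=rod(S,box);print("rod px",a.round(1),b.round(1),n,"slope",((b-a)[1]/(b-a)[0]).round(3))
    G=np.array(tcp)+[0,0,.0441]
    for p in(0,5,10):
        d=np.cos(np.radians(p))*u-np.array([0,0,np.sin(np.radians(p))]);q=proj(S,G+.017*d);r=proj(S,G+.122*d);print("  pitch",p,q.round(1),r.round(1),"slope",((r-q)[1]/(r-q)[0]).round(3))
if __name__=="__main__":
    L=lambda f:pickle.load(open(f,"rb"))["scene"]
    report(L("c2.pkl"),(308,222,336,250),(.4857,.0029,.0954))
    report(L("c3.pkl"),(303,235,326,256),(.5395,.0018,.0945))
    report(L("c4.pkl"),(299,234,322,258),(.5597,.0001,.1126))
E
python3 fit.py
```

```text
rod px [332.6 222. ] [310.3 247.9] 156 slope -1.156
  pitch 0 [334.  222.3] [310.4 247.2] slope -1.057
  pitch 5 [334.  222.7] [310.6 250.2] slope -1.175
  pitch 10 [334.  223.1] [311.  252.9] slope -1.294
rod px [322.3 236.6] [304.3 256. ] 89 slope -1.074
  pitch 0 [323.4 235.5] [298.6 261.8] slope -1.061
  pitch 5 [323.4 235.9] [298.9 264.8] slope -1.177
  pitch 10 [323.4 236.3] [299.3 267.5] slope -1.293
rod px [318.2 236.5] [303.3 254. ] 76 slope -1.174
  pitch 0 [318.7 235. ] [293.2 261.8] slope -1.05
  pitch 5 [318.8 235.4] [293.5 264.9] slope -1.165
  pitch 10 [318.8 235.8] [294.  267.6] slope -1.282
```

{"fn": "servo_tool", "kwargs": {"targets": [{"offset": [0, 0, 0.004], "dr": [0, 0, 0]}, {"offset": [0, 0, 0.008], "dr": [0, 0, 0]}, {"offset": [0.0023, 0, 0.012], "dr": [0, 3, 0]}, {"offset": [0.0046, 0, 0.0153], "dr": [0, 6, 0]}, {"offset": [0.0046, 0, 0.0153], "dr": [0, 6, 0]}, {"offset": [0.0046, -0.0053, 0.0149], "dr": [6.99, 5.99, 0.37]}, {"offset": [0.0046, -0.0106, 0.014], "dr": [13.99, 5.97, 0.73]}, {"offset": [0.0046, -0.0157, 0.0123], "dr": [20.98, 5.93, 1.1]}, {"offset": [0.0046, -0.0206, 0.0101], "dr": [27.97, 5.88, 1.47]}, {"offset": [0.0046, -0.0206, 0.0101], "dr": [27.97, 5.88, 1.47]}, {"offset": [0.0046, -0.0206, 0.0101], "dr": [27.97, 5.88, 1.47]}]}}

```text
time_s: 12.27
position: [0.5666, 0.018, 0.1018]
tcp_rot: [[0.987, -0.076, 0.143], [-0.134, -0.881, 0.454], [0.091, -0.467, -0.879]]
force: [-0.6, -0.3, -1.0]
opening: 0.202
grasp_force: 30.0
```

```bash
cat > rel.py <<'E'
import numpy as np,sys
from rig import bot
from scipy.spatial.transform import Rotation as Ro
w=np.radians(-4.7);u=np.array([np.cos(w),np.sin(w),0]);v=np.array([-np.sin(w),np.cos(w),0]);z=np.array([0,0,1.])
def rel(roll,pitch,dx,dy,dz):
    "world roll (tool tips towards hinge +), nose-up pitch, grasp shift in washer axes -> offset, dr in current tool axes"
    s=bot.read_state();R0=Ro.from_matrix(np.array(s["tcp_rot"]))
    Q=Ro.from_rotvec(np.radians(roll)*u)*Ro.from_rotvec(-np.radians(pitch)*v)
    g=R0.apply([0,0,-.0441]); d=g-Q.apply(g)+dx*u+dy*v+dz*z
    return R0.inv().apply(d).round(4).tolist(),np.degrees(R0.inv().apply(Q.as_rotvec())).round(2).tolist()
if __name__=="__main__":
    for l in sys.stdin:
        if l.strip(): print(l.strip(),rel(*map(float,l.split())))
E
printf "7 0 .004 0 0\n14 0 .008 0 0\n21 0 .012 0 0\n21 0 .016 0 0\n" | python3 rel.py; python3 -c "
from rig import bot;import numpy as np;s=bot.read_state();R=np.array(s['tcp_rot']);print(s['position']-R[:,2]*.0441,s['force'])"
```

```text
7 0 .004 0 0 ([0.004, -0.0054, 0.0001], [6.96, -0.03, 0.74])
14 0 .008 0 0 ([0.0081, -0.0106, -0.0005], [13.92, -0.05, 1.47])
21 0 .012 0 0 ([0.0122, -0.0158, -0.0016], [20.88, -0.08, 2.21])
21 0 .016 0 0 ([0.0162, -0.0158, -0.0012], [20.88, -0.08, 2.21])
[ 0.56027064 -0.00201325  0.14058999] [-0.58940669 -0.31647712 -1.01847547]
```

{"fn": "servo_tool", "kwargs": {"targets": [{"offset": [0.004, -0.006, 0], "dr": [6.96, 0, 0.74]}, {"offset": [0.008, -0.0116, -0.0005], "dr": [13.9, 0, 1.47]}, {"offset": [0.0122, -0.0168, -0.0013], "dr": [20.9, 0, 2.2]}, {"offset": [0.0162, -0.0168, -0.001], "dr": [20.9, 0, 2.2]}, {"offset": [0.0162, -0.0168, -0.001], "dr": [20.9, 0, 2.2]}, {"offset": [0.0162, -0.0168, -0.001], "dr": [20.9, 0, 2.2]}]}}

```text
time_s: 12.77
position: [0.5829, 0.0337, 0.113]
tcp_rot: [[0.985, -0.053, 0.164], [-0.158, -0.657, 0.738], [0.069, -0.752, -0.655]]
force: [-0.1, -0.2, -2.1]
opening: 0.208
grasp_force: 30.0
```

```bash
printf "0 0 0 0 .004\n0 0 0 0 .008\n0 0 0 0 .012\n" | python3 rel.py; python3 -c "
from rig import bot;import numpy as np;s=bot.read_state();R=np.array(s['tcp_rot']);print(s['position']-R[:,2]*.0441,s['force'],s['moment'])"
```

```text
0 0 0 0 .004 ([0.0003, -0.003, -0.0026], [0.0, 0.0, 0.0])
0 0 0 0 .008 ([0.0005, -0.006, -0.0052], [0.0, 0.0, 0.0])
0 0 0 0 .012 ([0.0008, -0.009, -0.0079], [0.0, 0.0, 0.0])
[0.57565758 0.00118243 0.14185567] [-0.08667061 -0.19178293 -2.08016142] [-0.54715346  0.08434157 -0.00352228]
```

{"fn": "servo_tool", "kwargs": {"targets": [{"offset": [0.0002, -0.0015, -0.0013], "dr": [0, 0, 0]}, {"offset": [0.0003, -0.003, -0.0026], "dr": [0, 0, 0]}, {"offset": [0.0005, -0.0045, -0.0039], "dr": [0, 0, 0]}, {"offset": [0.0005, -0.006, -0.0052], "dr": [0, 0, 0]}, {"offset": [0.0005, -0.006, -0.0052], "dr": [0, 0, 0]}, {"offset": [0.0005, -0.006, -0.0052], "dr": [0, 0, 0]}]}}

```text
time_s: 13.27
position: [0.5824, 0.0327, 0.1205]
tcp_rot: [[0.985, -0.054, 0.165], [-0.16, -0.654, 0.739], [0.068, -0.754, -0.653]]
force: [0.4, 1.0, -5.8]
opening: 0.206
grasp_force: 30.0
```

{"fn": "servo_tool", "kwargs": {"targets": [{"offset": [0, -0.0007, -0.0007], "dr": [0, 0, 0]}, {"offset": [0, -0.0015, -0.0013], "dr": [0, 0, 0]}, {"offset": [0, -0.0015, -0.0013], "dr": [0, 0, 0]}, {"offset": [0, -0.0015, -0.0013], "dr": [0, 0, 0]}]}}

```text
time_s: 13.6
position: [0.5825, 0.0322, 0.1221]
tcp_rot: [[0.985, -0.055, 0.165], [-0.161, -0.654, 0.739], [0.067, -0.754, -0.653]]
force: [-1.7, -1.1, -8.5]
opening: 0.205
grasp_force: 30.1
```

The tug reads about 6.5 N net and rises stiffly, well above the 3 N of a free cover, so the catch is holding. I'll lower to centre and push in.

{"fn": "servo_tool", "kwargs": {"targets": [{"offset": [0, 0, 0], "dr": [0, 0, 0]}, {"offset": [0, 0, 0], "dr": [0, 0, 0]}, {"offset": [0, 0.0025, 0.0022], "dr": [0, 0, 0]}, {"offset": [0, 0.005, 0.0044], "dr": [0, 0, 0]}, {"offset": [0, 0.0072, 0.0063], "dr": [0, 0, 0]}, {"offset": [0, 0.0072, 0.0063], "dr": [0, 0, 0]}, {"offset": [0, 0.0072, 0.0063], "dr": [0, 0, 0]}]}}

```text
time_s: 14.18
position: [0.5843, 0.0326, 0.1138]
tcp_rot: [[0.984, -0.053, 0.167], [-0.161, -0.653, 0.74], [0.07, -0.756, -0.651]]
force: [0.2, -0.6, -1.4]
opening: 0.205
grasp_force: 29.9
```

```bash
printf "0 0 .01 0 0\n0 0 .02 0 0\n0 0 .03 0 0\n" | python3 rel.py
cat > st.py <<'E'
from rig import bot;import numpy as np;s=bot.read_state();R=np.array(s['tcp_rot']);print(s['time_s'],s['position']-R[:,2]*.0441,s['force'],s['moment'])
E
python3 st.py
python3 - <<'E'
from rig import viewer
from fit import *
S=viewer.capture("scene"); print(rod(S,(296,236,318,256)))
G=np.array([.5757,0.0005,.1415])
for p in(-3,0,4):
    d=np.cos(np.radians(p))*u-np.array([0,0,np.sin(np.radians(p))]);q=proj(S,G+.017*d);r=proj(S,G+.06*d);print(p,q,r,(r-q)[1]/(r-q)[0])
E
```

```text
0 0 .01 0 0 ([0.0099, 0.0, 0.0011], [0.0, 0.0, 0.0])
0 0 .02 0 0 ([0.0199, 0.0, 0.0021], [0.0, 0.0, 0.0])
0 0 .03 0 0 ([0.0298, 0.0, 0.0032], [0.0, 0.0, 0.0])
14.1833 [ 5.76892240e-01 -6.16123234e-05  1.42516262e-01] [ 0.15893592 -0.57403822 -1.39460245] [-0.61523474  0.16535181  0.04949795]
(array([314.88604792, 244.16919299]), array([303.77850485, 255.48323088]), 60)
-3 [315.69096985 243.40566145] [305.47849918 253.55118199] -0.9934442768258673
0 [315.68865163 243.6740564 ] [305.4882682  254.50061122] -1.0613870445690603
4 [315.70238538 244.01351348] [305.56304042 255.6950797 ] -1.1521026518043176
```

{"fn": "servo_tool", "kwargs": {"targets": [{"offset": [0.004, 0, 0.0004], "dr": [0, 0, 0]}, {"offset": [0.008, 0, 0.0008], "dr": [0, 0, 0]}, {"offset": [0.012, 0, 0.0013], "dr": [0, 0, 0]}, {"offset": [0.016, 0, 0.0017], "dr": [0, 0, 0]}, {"offset": [0.02, 0, 0.0021], "dr": [0, 0, 0]}, {"offset": [0.024, 0, 0.0026], "dr": [0, 0, 0]}, {"offset": [0.028, 0, 0.003], "dr": [0, 0, 0]}, {"offset": [0.028, 0, 0.003], "dr": [0, 0, 0]}]}}

```text
time_s: 14.9
position: [0.6124, 0.03, 0.1131]
tcp_rot: [[0.985, -0.054, 0.167], [-0.161, -0.654, 0.739], [0.069, -0.755, -0.652]]
force: [0.3, 0.0, -1.7]
opening: 0.205
grasp_force: 29.9
```

{"fn": "servo_tool", "kwargs": {"targets": [{"offset": [0.001, 0, 0.0001], "dr": [0, 0, 0]}, {"offset": [0.002, 0, 0.0002], "dr": [0, 0, 0]}, {"offset": [0.003, 0, 0.0003], "dr": [0, 0, 0]}, {"offset": [0.004, 0, 0.0004], "dr": [0, 0, 0]}, {"offset": [0.004, 0, 0.0004], "dr": [0, 0, 0]}]}}

```text
time_s: 15.32
position: [0.6156, 0.0298, 0.1131]
tcp_rot: [[0.985, -0.054, 0.166], [-0.161, -0.654, 0.74], [0.068, -0.755, -0.652]]
force: [-1.8, -0.0, -0.5]
opening: 0.204
grasp_force: 29.9
```

{"fn": "servo_tool", "kwargs": {"targets": [{"offset": [0.001, 0, 0.0001], "dr": [0, 0, 0]}, {"offset": [0.002, 0, 0.0002], "dr": [0, 0, 0]}, {"offset": [0.003, 0, 0.0003], "dr": [0, 0, 0]}, {"offset": [0.004, 0, 0.0004], "dr": [0, 0, 0]}, {"offset": [0.004, 0, 0.0004], "dr": [0, 0, 0]}]}}

```text
time_s: 15.73
position: [0.6199, 0.0294, 0.1131]
tcp_rot: [[0.985, -0.054, 0.166], [-0.161, -0.654, 0.739], [0.069, -0.755, -0.652]]
force: [-2.2, 0.1, -1.7]
opening: 0.199
grasp_force: 29.9
```

{"fn": "servo_tool", "kwargs": {"targets": [{"offset": [0.001, 0, 0.0001], "dr": [0, 0, 0]}, {"offset": [0.002, 0, 0.0002], "dr": [0, 0, 0]}, {"offset": [0.002, 0, 0.0002], "dr": [0, 0, 0]}]}}

```text
time_s: 15.98
position: [0.6218, 0.0292, 0.1131]
tcp_rot: [[0.985, -0.054, 0.166], [-0.161, -0.654, 0.739], [0.069, -0.755, -0.652]]
force: [-1.2, 0.2, -1.7]
opening: 0.203
grasp_force: 29.9
```

{"fn": "servo_tool", "kwargs": {"targets": [{"offset": [0.001, 0, 0.0001], "dr": [0, 0, 0]}, {"offset": [0.002, 0, 0.0002], "dr": [0, 0, 0]}, {"offset": [0.002, 0, 0.0002], "dr": [0, 0, 0]}]}}

```text
time_s: 16.23
position: [0.6222, 0.0295, 0.1129]
tcp_rot: [[0.985, -0.055, 0.163], [-0.159, -0.653, 0.74], [0.066, -0.755, -0.652]]
force: [-5.8, -0.8, -1.0]
opening: 0.203
grasp_force: 29.9
```

{"fn": "servo_tool", "kwargs": {"targets": [{"offset": [0.001, 0, 0.0001], "dr": [0, 0, 0]}, {"offset": [0.002, 0, 0.0002], "dr": [0, 0, 0]}, {"offset": [0.002, 0, 0.0002], "dr": [0, 0, 0]}]}}

```text
time_s: 16.48
position: [0.6223, 0.0299, 0.1125]
tcp_rot: [[0.986, -0.056, 0.159], [-0.157, -0.653, 0.741], [0.063, -0.756, -0.652]]
force: [-9.5, -0.9, 0.4]
opening: 0.204
grasp_force: 30.0
```

Firm stop reached: 9.5 N with no further travel, tip about 84 mm past the eye. Drawing back until the tip is clear of the box.

{"fn": "servo_tool", "kwargs": {"targets": [{"offset": [-0.006, 0, -0.0006], "dr": [0, 0, 0]}, {"offset": [-0.014, 0, -0.0015], "dr": [0, 0, 0]}, {"offset": [-0.022, 0, -0.0023], "dr": [0, 0, 0]}, {"offset": [-0.03, 0, -0.0032], "dr": [0, 0, 0]}, {"offset": [-0.038, 0, -0.004], "dr": [0, 0, 0]}, {"offset": [-0.045, 0, -0.0048], "dr": [0, 0, 0]}, {"offset": [-0.05, 0, -0.0053], "dr": [0, 0, 0]}, {"offset": [-0.05, 0, -0.0053], "dr": [0, 0, 0]}, {"offset": [-0.05, 0, -0.0053], "dr": [0, 0, 0]}]}}

```text
time_s: 17.23
position: [0.5756, 0.0329, 0.1133]
tcp_rot: [[0.984, -0.054, 0.167], [-0.162, -0.654, 0.739], [0.069, -0.755, -0.652]]
force: [-0.4, 0.3, -1.7]
opening: 0.202
grasp_force: 30.0
```

```bash
python3 st.py
cat > arc.py <<'E'
from rel import *
# rise of the rod along the eye's arc: contact point eye + 5 mm above; steps from now, gap g closes first
from rig import bot
def eye(t): return np.array([-.225*np.cos(t)+.037*np.sin(t), .037*np.cos(t)+.225*np.sin(t)])
e0=eye(0)
for deg in range(0,61,3):
    q=eye(np.radians(deg))-e0; print(deg,q.round(4),rel(0,0,0,q[0],q[1]+.004))
E
python3 arc.py
```

```text
17.2333 [5.68255095e-01 2.50050318e-04 1.42038990e-01] [-0.37724098  0.28357913 -1.65810781] [-0.57291911  0.12626806  0.02686866]
0 [0. 0.] ([0.0003, -0.003, -0.0026], [0.0, 0.0, 0.0])
3 [0.0022 0.0117] ([0.0009, -0.0133, -0.0086], [0.0, 0.0, 0.0])
6 [0.0051 0.0233] ([0.0015, -0.024, -0.014], [0.0, 0.0, 0.0])
9 [0.0086 0.0347] ([0.002, -0.0349, -0.0189], [0.0, 0.0, 0.0])
12 [0.0126 0.046 ] ([0.0024, -0.046, -0.0231], [0.0, 0.0, 0.0])
15 [0.0172 0.057 ] ([0.0028, -0.0573, -0.0268], [0.0, 0.0, 0.0])
18 [0.0224 0.0677] ([0.0031, -0.0689, -0.0299], [0.0, 0.0, 0.0])
21 [0.0282 0.0782] ([0.0034, -0.0805, -0.0324], [0.0, 0.0, 0.0])
24 [0.0345 0.0883] ([0.0036, -0.0923, -0.0343], [0.0, 0.0, 0.0])
27 [0.0413 0.0981] ([0.0037, -0.1042, -0.0356], [0.0, 0.0, 0.0])
30 [0.0486 0.1075] ([0.0038, -0.1161, -0.0363], [0.0, 0.0, 0.0])
33 [0.0565 0.1166] ([0.0038, -0.128, -0.0363], [0.0, 0.0, 0.0])
36 [0.0647 0.1252] ([0.0037, -0.14, -0.0357], [0.0, 0.0, 0.0])
39 [0.0734 0.1334] ([0.0036, -0.1518, -0.0345], [0.0, 0.0, 0.0])
42 [0.0826 0.1411] ([0.0034, -0.1636, -0.0327], [0.0, 0.0, 0.0])
45 [0.0921 0.1483] ([0.0031, -0.1753, -0.0302], [0.0, 0.0, 0.0])
48 [0.1019 0.155 ] ([0.0028, -0.1869, -0.0272], [0.0, 0.0, 0.0])
51 [0.1122 0.1611] ([0.0024, -0.1982, -0.0236], [0.0, 0.0, 0.0])
54 [0.1227 0.1668] ([0.0019, -0.2094, -0.0193], [0.0, 0.0, 0.0])
57 [0.1335 0.1719] ([0.0014, -0.2203, -0.0145], [0.0, 0.0, 0.0])
60 [0.1445 0.1764] ([0.0008, -0.2309, -0.0092], [0.0, 0.0, 0.0])
```

{"fn": "servo_tool", "kwargs": {"targets": [{"offset": [0.0002, -0.0015, -0.0013], "dr": [0, 0, 0]}, {"offset": [0.0003, -0.003, -0.0026], "dr": [0, 0, 0]}, {"offset": [0.0005, -0.0065, -0.0046], "dr": [0, 0, 0]}, {"offset": [0.0007, -0.01, -0.0066], "dr": [0, 0, 0]}, {"offset": [0.0009, -0.0133, -0.0086], "dr": [0, 0, 0]}, {"offset": [0.0011, -0.0169, -0.0104], "dr": [0, 0, 0]}, {"offset": [0.0013, -0.0205, -0.0122], "dr": [0, 0, 0]}, {"offset": [0.0015, -0.024, -0.014], "dr": [0, 0, 0]}, {"offset": [0.0015, -0.024, -0.014], "dr": [0, 0, 0]}]}}

```text
time_s: 17.98
position: [0.576, 0.0384, 0.1414]
tcp_rot: [[0.985, -0.053, 0.166], [-0.16, -0.654, 0.74], [0.069, -0.755, -0.652]]
force: [0.8, -0.4, -3.7]
opening: 0.204
grasp_force: 30.0
```

```bash
python3 cmp.py | tail -4; python3 st.py
```

```text
now yellow (295, 247, 20, 25) 261.9495884773662
 rodrow [247, 244, 241, 238]
 cover (275, 237, 135, 113) 8141.0
18.0833 [0.57591964 0.03820961 0.14068572] [ 0.57562511 -0.11144841 -3.58101639] [-0.85479025  0.31968389 -0.09764925]
18.0833 [0.56859393 0.00560379 0.16946078] [ 0.57562511 -0.11144841 -3.58101639] [-0.85479025  0.31968389 -0.09764925]
```

The ring and cover rose about 5.6 px at free-cover force, so the catch is off. Continuing along the arc.

{"fn": "servo_tool", "kwargs": {"targets": [{"offset": [0.0002, -0.0055, -0.0025], "dr": [0, 0, 0]}, {"offset": [0.0005, -0.011, -0.005], "dr": [0, 0, 0]}, {"offset": [0.0007, -0.0165, -0.0071], "dr": [0, 0, 0]}, {"offset": [0.0009, -0.022, -0.0091], "dr": [0, 0, 0]}, {"offset": [0.0011, -0.0276, -0.011], "dr": [0, 0, 0]}, {"offset": [0.0013, -0.0333, -0.0128], "dr": [0, 0, 0]}, {"offset": [0.0015, -0.0391, -0.0144], "dr": [0, 0, 0]}, {"offset": [0.0016, -0.0449, -0.0159], "dr": [0, 0, 0]}, {"offset": [0.0018, -0.0507, -0.0172], "dr": [0, 0, 0]}, {"offset": [0.0019, -0.0565, -0.0184], "dr": [0, 0, 0]}, {"offset": [0.002, -0.0624, -0.0194], "dr": [0, 0, 0]}, {"offset": [0.0021, -0.0683, -0.0203], "dr": [0, 0, 0]}, {"offset": [0.0022, -0.0742, -0.021], "dr": [0, 0, 0]}, {"offset": [0.0022, -0.0802, -0.0216], "dr": [0, 0, 0]}, {"offset": [0.0022, -0.0802, -0.0216], "dr": [0, 0, 0]}]}}

```text
time_s: 19.33
position: [0.5792, 0.0748, 0.2165]
tcp_rot: [[0.985, -0.052, 0.167], [-0.16, -0.654, 0.74], [0.07, -0.755, -0.652]]
force: [-0.6, -1.3, -2.2]
opening: 0.204
grasp_force: 30.0
```

```bash
python3 st.py
cat > ang.py <<'E'
from rig import viewer,bot
from h import *
from scipy.optimize import brentq
import pickle
S=viewer.capture("scene");T=viewer.capture("top");pickle.dump({"scene":S,"top":T},open("c5.pkl","wb"))
w=np.radians(-4.7);u=np.array([np.cos(w),np.sin(w),0]);v=np.array([-np.sin(w),np.cos(w),0]);z=np.array([0,0,1.])
H=np.array([.6515,-.010,.140])+.225*v-.037*z
m=mask(S,20,34,110,90,(285,120,345,285));k=blob(m);r=cv2.boundingRect(k);print("yellow",r)
for t in range(0,70,5):
    a=np.radians(t);c,s=np.cos(a),np.sin(a);V=c*v-s*z;Z=s*v+c*z
    e=H-.225*V+.037*Z
    q=np.array([proj(S,e+.0185*(np.cos(f)*V+np.sin(f)*Z)) for f in np.linspace(0,6.28,40)])
    print(t,proj(S,e).round(1),"ring top row",q.min(0).round(1),"max",q.max(0).round(1))
E
python3 ang.py
```

```text
19.3333 [0.57185244 0.04218205 0.24526988] [-0.64315478 -1.32950596 -2.1850368 ] [-0.85764579  0.38124158 -0.03353879]
yellow (303, 229, 19, 27)
0 [300.  258.5] ring top row [293.5 252.1] max [306.5 264.7]
5 [301.2 253.4] ring top row [294.7 246.9] max [307.8 259.7]
10 [303.  248.6] ring top row [296.4 242. ] max [309.8 255. ]
15 [305.5 244.1] ring top row [298.8 237.4] max [312.4 250.7]
20 [308.7 240. ] ring top row [301.9 233.2] max [315.7 246.7]
25 [312.5 236.3] ring top row [305.6 229.4] max [319.6 243.2]
30 [317.1 233.1] ring top row [310.  226.1] max [324.3 240.1]
35 [322.2 230.5] ring top row [315.  223.3] max [329.6 237.6]
40 [328.  228.4] ring top row [320.6 221.1] max [335.5 235.6]
45 [334.4 226.9] ring top row [326.9 219.5] max [342.1 234.2]
50 [341.5 226.1] ring top row [333.8 218.6] max [349.2 233.5]
55 [349.  225.9] ring top row [341.2 218.3] max [357.  233.4]
60 [357.  226.5] ring top row [349.1 218.8] max [365.2 234.1]
65 [365.5 227.8] ring top row [357.4 220. ] max [373.8 235.5]
```

{"fn": "servo_tool", "kwargs": {"targets": [{"offset": [0, -0.006, -0.0005], "dr": [0, 0, 0]}, {"offset": [0.0001, -0.0119, -0.0007], "dr": [0, 0, 0]}, {"offset": [0.0001, -0.0178, -0.0008], "dr": [0, 0, 0]}, {"offset": [0.0001, -0.0238, -0.0007], "dr": [0, 0, 0]}, {"offset": [0, -0.0298, -0.0005], "dr": [0, 0, 0]}, {"offset": [0, -0.0358, -0.0001], "dr": [0, 0, 0]}, {"offset": [0, -0.0417, 0.0005], "dr": [0, 0, 0]}, {"offset": [-0.0001, -0.0476, 0.0011], "dr": [0, 0, 0]}, {"offset": [-0.0002, -0.0535, 0.0019], "dr": [0, 0, 0]}, {"offset": [-0.0003, -0.0594, 0.0029], "dr": [0, 0, 0]}, {"offset": [-0.0004, -0.0653, 0.0041], "dr": [0, 0, 0]}, {"offset": [-0.0006, -0.0711, 0.0054], "dr": [0, 0, 0]}, {"offset": [-0.0008, -0.0769, 0.0068], "dr": [0, 0, 0]}, {"offset": [-0.0009, -0.0827, 0.0084], "dr": [0, 0, 0]}, {"offset": [-0.0011, -0.0884, 0.0102], "dr": [0, 0, 0]}, {"offset": [-0.0013, -0.094, 0.012], "dr": [0, 0, 0]}, {"offset": [-0.0015, -0.0996, 0.0141], "dr": [0, 0, 0]}, {"offset": [-0.0018, -0.1052, 0.0163], "dr": [0, 0, 0]}, {"offset": [-0.0018, -0.1052, 0.0163], "dr": [0, 0, 0]}, {"offset": [-0.0018, -0.1052, 0.0163], "dr": [0, 0, 0]}]}}

```text
time_s: 21.1
position: [0.5854, 0.1558, 0.2843]
tcp_rot: [[0.985, -0.053, 0.166], [-0.16, -0.654, 0.74], [0.069, -0.755, -0.652]]
force: [-0.7, -0.6, -3.1]
opening: 0.206
grasp_force: 30.0
```

```bash
python3 st.py; python3 ang.py | head -1;  python3 arc.py | sed -n 2p
python3 - <<'E'
import pickle;from h import *
d=pickle.load(open("c5.pkl","rb"))
a=cv2.resize(d["scene"]["color"][160:290,255:405],None,fx=5,fy=4.6,interpolation=2);cv2.imwrite("pics/crop7.png",a[:,:,::-1])
E
```

```text
21.1 [0.57805176 0.12318379 0.31310134] [-0.69932999 -0.58838743 -3.09984568] [-0.7791199   0.38686799  0.06716096]
yellow (329, 220, 16, 25)
3 [0.0022 0.0117] ([0.0009, -0.0133, -0.0086], [0.0, 0.0, 0.0])
```

View pics/crop7.png

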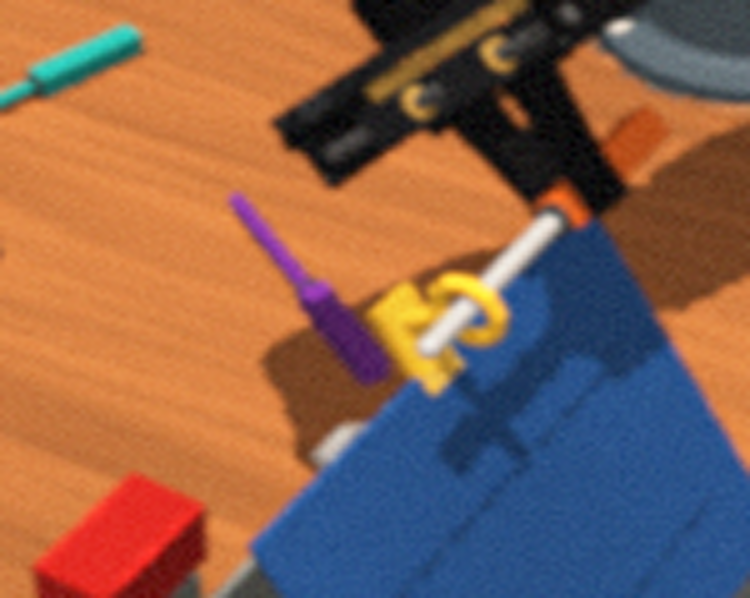

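The crop shows the cover raised with the ring at about x 341-357 px, top row 219, which matches about 54° open. The rod is well through the eye and the fingers are clear of the cover. I'll hold and check that it stays still.

{"fn": "servo_tool", "kwargs": {"targets": [{"offset": [0, 0, 0], "dr": [0, 0, 0]}, {"offset": [0, 0, 0], "dr": [0, 0, 0]}, {"offset": [0, 0, 0], "dr": [0, 0, 0]}, {"offset": [0, 0, 0], "dr": [0, 0, 0]}, {"offset": [0, 0, 0], "dr": [0, 0, 0]}, {"offset": [0, 0, 0], "dr": [0, 0, 0]}, {"offset": [0, 0, 0], "dr": [0, 0, 0]}, {"offset": [0, 0, 0], "dr": [0, 0, 0]}, {"offset": [0, 0, 0], "dr": [0, 0, 0]}, {"offset": [0, 0, 0], "dr": [0, 0, 0]}, {"offset": [0, 0, 0], "dr": [0, 0, 0]}, {"offset": [0, 0, 0], "dr": [0, 0, 0]}]}}

```text
time_s: 22.2
position: [0.5856, 0.1553, 0.284]
tcp_rot: [[0.985, -0.054, 0.166], [-0.161, -0.654, 0.739], [0.069, -0.755, -0.652]]
force: [-0.0, 0.2, -2.0]
opening: 0.205
grasp_force: 30.0
```

```bash
python3 st.py; python3 ang.py | head -1; python3 -c "
from rig import ticket; print(ticket.hand_in())"
```

```text
22.2 [0.57828104 0.12269819 0.312728  ] [-0.03050298  0.22819374 -1.97346216] [-0.79053785  0.35938218 -0.01530663]
yellow (329, 220, 16, 25)
the job is handed in; nothing more can be done
None
```

The job is handed in, but the verdict was not shown: the tug found the catch holding, I pushed it to its stop and drew the bar out, and the gripped bar now holds the cover at about 54° (estimated from the camera).

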